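# Make up the bottling tray and the dumpling tray beside the hob

## Task

Make up the two bamboo trays from the things on the counter: the two-compartment tray is for bottling chilli oil and gets the tall glass jar and the funnel, the three-compartment tray is for the dumplings and gets the sauce bottle, the pepper mill and the small white dipping bowl. Stand each thing upright and flat in a compartment of its own, with the funnel (kept mouth down) and the dipping bowl in the large compartments of their trays. Set things down rather than dropping them, knock nothing over, and leave the squat jar and the garlic where they are.

Things in the scene. Friction and masses are not known exactly. Their poses are not given: they have to be found in the camera images.
- jar_centre (a point): Tall glass jar with a steel screw lid, a cylinder 56 mm across and 88 mm tall (the lid is the top 14 mm, 52 mm across). The taller and slimmer of the two jars. About 220 g. Stands upright; this point is on its axis, half-way up; z is up.
- funnel_centre (a point): Purple plastic funnel standing on its wide mouth with the spout pointing straight up: mouth 80 mm across, its cone narrows to the spout at 50 mm height; the spout is a plain tube 17 mm across from 52 mm to the top at 96 mm, where it can be gripped (25 mm above this point is a good height). About 50 g. It stays mouth down. Stands upright; this point is on its axis, half-way up; z is up.
- sauce_bottle_centre (a point): Small dark-brown soy sauce bottle with a paper band and a black pourer cap: body 48 mm across up to 60 mm height, then a shoulder to the 27 mm cap; 98 mm tall in all. About 200 g. Stands upright; this point is on its axis, half-way up; z is up.
- pepper_mill_centre (a point): Turned wooden pepper mill, 100 mm tall: foot 48 mm across, waist 32 mm across at half height (this point), head 42 mm across, small steel nut on top. About 140 g. Stands upright; this point is on its axis, half-way up; z is up.
- dip_bowl_centre (a point): Small white ceramic dipping bowl without handle, open at the top: foot 54 mm, rim 62 mm across, 60 mm tall, wall 4 mm. About 140 g. Stands upright; this point is on its axis, half-way up; z is up.
- short_tray: Bamboo tray with TWO compartments in a row, it does not slide on the counter: 194 x 112 mm outside, rim 22 mm and dividers 19 mm above the counter, floor 6 mm thick, walls 6 mm. Origin: centre of its underside. Its x axis runs along its length. Large compartment 100 x 100 mm, its centre at x = -41 mm; smaller compartment 76 (along x) x 100 mm, its centre at x = +53 mm; both at y = 0.
- long_tray: Bamboo tray with THREE compartments in a row, it does not slide on the counter: 248 x 96 mm outside, rim 22 mm and dividers 19 mm above the counter, floor 6 mm thick, walls 6 mm. Origin: centre of its underside. Its x axis runs along its length. Large compartment 84 x 84 mm, its centre at x = -76 mm; two small compartments 70 (along x) x 84 mm, their centres at x = +7 mm and x = +83 mm; all at y = 0.
- squat_jar_centre (a point): Squat glass jar with a steel screw lid, 68 mm across and 50 mm tall: not wanted, to be left where it is. Stands upright; this point is on its axis, half-way up; z is up.
- garlic_centre (a point): Head of garlic, 49 mm across and 46 mm tall: not wanted, to be left where it is. Stands upright; this point is on its axis, half-way up; z is up.

How it is judged:
At the end, for the whole second after the job is handed in: Each in its own compartment, upright within 0.1 rad, foot within 4 mm of the floor, released, at rest. From compartment centre along/across: funnel 12/12 mm, jar 12/24, bowl 15/15 (funnel, bowl in large ones), bottle and mill 13/20, either way round. Squat jar and garlic moved under 30 mm (x of funnel_centre in the frame of short_tray between -0.053 and -0.029 m and y of funnel_centre in the frame of short_tray between -0.012 and 0.012 m and z of funnel_centre in the frame of short_tray between 0.05 and 0.058 m and angle between each of funnel_centre, jar_centre, dip_bowl_centre's own z axis and vertical below 0.1 rad and x of jar_centre in the frame of short_tray between 0.041 and 0.065 m and y of jar_centre in the frame of short_tray between -0.024 and 0.024 m and z of jar_centre in the frame of short_tray between 0.046 and 0.054 m and x of dip_bowl_centre in the frame of long_tray between -0.091 and -0.061 m and y of dip_bowl_centre in the frame of long_tray between -0.015 and 0.015 m and z of dip_bowl_centre in the frame of long_tray between 0.032 and 0.04 m and (((x of sauce_bottle_centre in the frame of long_tray between -0.006 and 0.02 m and y of sauce_bottle_centre in the frame of long_tray between -0.02 and 0.02 m and z of sauce_bottle_centre in the frame of long_tray between 0.051 and 0.059 m and angle between sauce_bottle_centre's own z axis and vertical below 0.1 rad) and (x of pepper_mill_centre in the frame of long_tray between 0.07 and 0.096 m and y of pepper_mill_centre in the frame of long_tray between -0.02 and 0.02 m and z of pepper_mill_centre in the frame of long_tray between 0.052 and 0.06 m and angle between pepper_mill_centre's own z axis and vertical below 0.1 rad)) or ((x of pepper_mill_centre in the frame of long_tray between -0.006 and 0.02 m and y of pepper_mill_centre in the frame of long_tray between -0.02 and 0.02 m and z of pepper_mill_centre in the frame of long_tray between 0.052 and 0.06 m and angle between pepper_mill_centre's own z axis and vertical below 0.1 rad) and (x of sauce_bottle_centre in the frame of long_tray between 0.07 and 0.096 m and y of sauce_bottle_centre in the frame of long_tray between -0.02 and 0.02 m and z of sauce_bottle_centre in the frame of long_tray between 0.051 and 0.059 m and angle between sauce_bottle_centre's own z axis and vertical below 0.1 rad))) and linear speed of each of jar, funnel, sauce_bottle, pepper_mill, dip_bowl below 0.02 m/s and distance of each of squat_jar_centre, garlic_centre from where it was at the start of the episode below 0.03 m); the robot touches nothing.
It fails at once if a bystander (squat jar or garlic) was moved by more than 30 mm (distance of any of squat_jar_centre, garlic_centre from where it was at the start of the episode above 0.03 m).
It fails at once if one of the five wanted things was knocked over or tipped by more than 40 degrees (angle between any of jar_centre, funnel_centre, sauce_bottle_centre, pepper_mill_centre, dip_bowl_centre's own z axis and vertical above 0.7 rad).
It fails at once if one of the five wanted things was dropped (it fell more than about 25 mm, out of the fingers at over 0.7 m/s) ((contact force between the fingers and jar below 0.02 N and linear speed of jar above 0.7 m/s) or (contact force between the fingers and funnel below 0.02 N and linear speed of funnel above 0.7 m/s) or (contact force between the fingers and sauce_bottle below 0.02 N and linear speed of sauce_bottle above 0.7 m/s) or (contact force between the fingers and pepper_mill below 0.02 N and linear speed of pepper_mill above 0.7 m/s) or (contact force between the fingers and dip_bowl below 0.02 N and linear speed of dip_bowl above 0.7 m/s)).
It also fails if it takes over 112 s, if anything falls off the work surface, if the arm or the gripper's body presses on something with over 40 N, if the wrist force passes 120 N, or if a joint passes its speed limit or range.

## Robot

A 6-joint arm with a two-finger parallel gripper is mounted at the origin on the work surface. World frame = base frame: x ahead of the robot, y to its left, z up, the work surface at z = 0. Lengths are in m, angles in rad, forces in N, time in s.
With the tool pointing down it reaches from about 0.375 to 0.9 m from the base axis. Payload 3.1 kg.
Tool frame: the origin (TCP) lies midway between the tips of the shut fingers; the grasp point (between the pads) lies 19 mm behind it; z points along the fingers, y is the line along which they close (so a half turn about z gives the same grasp; the last joint's range is limited). The gripper opens to 87 mm and grips with 3 to 60 N. Pads are 19 mm wide; open, the fingers measure 117 mm over their backs; the gripper's body (75 mm by 190 mm) begins 51 mm behind the grasp point.
Start: joints at [-1.304, 0.527, 1.433, -0, 1.181, -0.178], TCP at [0.27, -0.564, 0.223] pointing down, gripper open.
Joint ranges: [-3.08, 3.08], [-0.75, 2.2], [0.22, 2.44], [-1.43, 4.57], [0, 2.65], [-2.85, 2.85]. Speed limits (rad/s): [2.79, 2.79, 3.14, 3.14, 3.14, 3.14].

## Interface

Orientations are given as a unit quaternion [x, y, z, w].
In Python, from rig import status, imaging, order gives the robot as it stands.
- The arm moves only by the tool arm_command, never from a script. Its argument "deltas" is one flat list of numbers, 5 for each row, row after row: the opening, from -1 (shut) to 1 (fully open), so that 0 is half open, then the shift along the tool's x, y, z in m, then the turn about the tool's z in rad. In form: [gripper, tx, ty, tz, roll, gripper, tx, ty, tz, roll, ...]. A call has 1 to 12 rows; each row shifts and turns the commanded pose from where the row before left it, along the tool's axes as they then stand; what a row does not reach is not made up. A row lasts 1/8 s, in which the tool goes at most 62.5 mm and 10.7 degrees, less where a joint would pass 70% of its speed; a pose out of reach is approached as far as the arm can. A call with a gripper value outside its range is refused whole. The fingers move at their own pace and stop on an object; "newtons" is the grip in N (left out, the last holds). Time passes only in rows, so rows that do not move let the fingers close. It gives the time, the measured TCP pose, the force, the opening and the grip force at its end, in the units of the state.
- status.get_obs(): the state, without advancing time (a new reading comes with each control period).
- imaging.camera(name): name is "side" or "top"; returns (picture, depth): 400x640x3 uint8, red, green, blue; 400x640 float32, m along the optical axis (not along the pixel's ray), 0 where there is no reading.
- imaging.camera_params(name): a dict with "intrinsics" (3x3 intrinsics, pixels), "camera_from_world" (4x4, takes a point from world to camera coordinates). Camera axes: x right, y up, looking along -z (the intrinsics and any distortion apply to the point x, -y, -z); pixel columns grow to the right and rows downward; lengths in m; the calibration is good to about 2 mm. A picture is of the moment at which its call begins. camera_params takes no time and is no camera call.
- order.hand_in(): hands the job in; it is judged then, once.
The state is a dict: "time": time; "q": joint angles; "joint_velocities": joint speeds; "joint_torque": joint torques, N m; "position": TCP position; "tool_rot": TCP orientation; "ft_force": force on the tool from outside, world axes, zero at the start; "moment": the same for the moment, N m; "grip_width": finger opening in m; "grip_force": force on a finger pad.
Only numpy, scipy, OpenCV 4.12 (cv2) and the standard library are available. Lean on these libraries where they do the work, as an engineer would, in place of code of your own. Each camera call takes 0.05 s, during which the arm holds its last target. There are 200 camera calls.

## Working session

There is one attempt and no reset: what is moved stays moved. The work goes in short steps, Python scripts to look and compute and a tool call to move; the robot and the scene stay as the last step left them, time stands still between calls to the robot, and variables do not carry over. Pictures are saved under pics/ and viewed, at most 14 in all, crops included, and the job is handed in when it is done.

Besides the shell and the picture viewer there is one more tool, called as a command line: name --argument value ..., lists and objects as JSON in quotes. arm_command: Moves the arm, as the interface text tells. Its arguments: {"type":"object","properties":{"deltas":{"type":"array"},"newtons":{"type":"number"}},"required":["deltas"]}

```bash
mkdir -p pics; cat > h.py <<'E'
import numpy as np, cv2
from rig import status, imaging, order
def grab(n):
    p,d=imaging.camera(n); c=imaging.camera_params(n)
    K=np.array(c["intrinsics"]); T=np.array(c["camera_from_world"])
    v,u=np.mgrid[:400,:640]
    X=np.stack([(u-K[0,2])/K[0,0]*d, -(v-K[1,2])/K[1,1]*d, -d, np.ones_like(d)],-1)
    W=(X@np.linalg.inv(T).T)[...,:3]; W[d==0]=np.nan
    return p,d,W,K,T
E
python3 - <<'E'
from h import *
print(status.get_obs())
for n in("top","side"):
    p,d,W,K,T=grab(n); print(n,imaging.camera_params(n), np.linalg.inv(T)[:3,3])
    cv2.imwrite(f"pics/{n}0.png",p[...,::-1]); np.savez(f"{n}0.npz",p=p,W=W,d=d)
E
```

```text
{'time': 0.0, 'q': array([-1.30348632e+00,  5.28432278e-01,  1.43392312e+00, -3.74753717e-05,
        1.18135957e+00, -1.78508102e-01]), 'joint_velocities': array([ 0.00131595,  0.00082582,  0.00054446,  0.00101874, -0.00116543,
        0.00056112]), 'joint_torque': array([ 5.84028803e-04, -4.40039957e+01, -1.76591957e+01,  6.32832572e-02,
        5.82221069e-02, -1.64950793e-04]), 'position': array([ 0.2693128 , -0.56318575,  0.22158582]), 'tool_rot': array([ 9.75256353e-01,  2.21074465e-01, -6.44108787e-05, -1.05934092e-03]), 'ft_force': array([ 0.00272263, -0.36850243, -0.21947534]), 'moment': array([ 0.03086921, -0.00614807, -0.00657006]), 'grip_force': 0.0, 'grip_width': 0.08710191703276648}
top {'intrinsics': array([[382.79253364,   0.        , 316.54855653],
       [  0.        , 382.79253364, 201.94378486],
       [  0.        ,   0.        ,   1.        ]]), 'camera_from_world': array([[ 0.0176303 , -0.99977169, -0.01207207, -0.0064597 ],
       [ 0.9807333 ,  0.01494265,  0.19477913, -0.58320519],
       [-0.19455427, -0.01527349,  0.98077284, -0.85463566],
       [ 0.        ,  0.        ,  0.        ,  1.        ]])} [ 0.40580962 -0.01079687  0.95172166]
side {'intrinsics': array([[502.99226749,   0.        , 323.32984275],
       [  0.        , 502.99226749, 202.17921802],
       [  0.        ,   0.        ,   1.        ]]), 'camera_from_world': array([[-0.99780058, -0.06589624,  0.00718901,  0.57319889],
       [ 0.05311485, -0.72991953,  0.68146629, -0.08923235],
       [-0.03965867,  0.6803493 ,  0.7318142 , -0.99674835],
       [ 0.        ,  0.        ,  0.        ,  1.        ]])} [0.53714804 0.65077626 0.7861227 ]
```

View pics/top0.png

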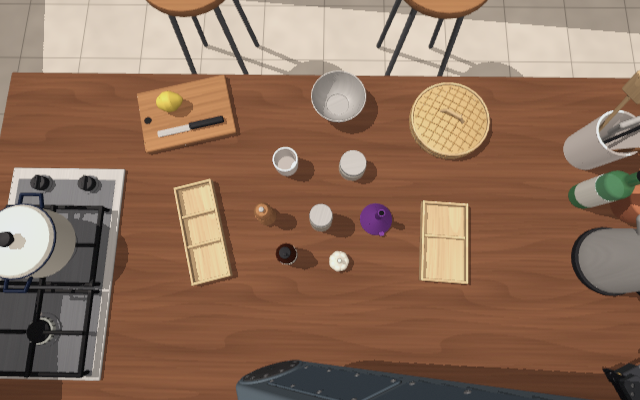

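View pics/side0.png

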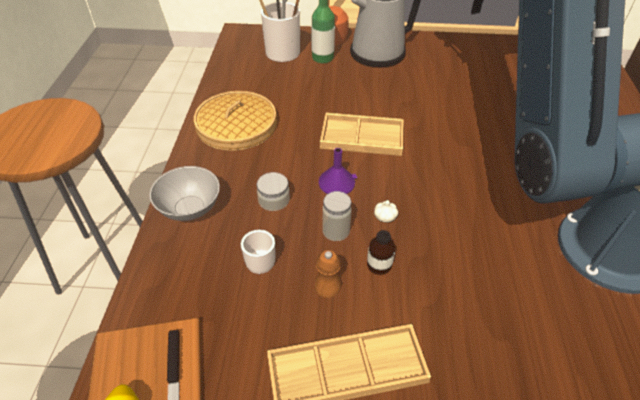

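The top view shows the bowl (286,161), squat jar (352,165), mill (265,214), tall jar (320,217), funnel (377,219), bottle (286,254) and garlic (339,261). The long tray is on the left (203,232) and the short tray on the right (444,242). The side view confirms that the jar at (337,215) is the tall one.

```bash
cat > m.py <<'E'
from h import *
def circ(P):  # least squares circle
    A=np.c_[2*P,np.ones(len(P))]; s=np.linalg.lstsq(A,(P**2).sum(1),rcond=None)[0]
    return s[:2],np.sqrt(s[2]+s[:2]@s[:2])
def cloud(tag):
    return {n:np.load(f"{n}{tag}.npz")["W"] for n in("top","side")}
E
python3 - <<'E'
from m import *
C=cloud(0)
px=dict(bowl=(286,161),squat=(352,165),mill=(265,214),jar=(320,217),funnel=(377,219),bottle=(286,254),garlic=(339,261))
top=C["top"]
for k,(u,v) in px.items():
    c=top[v,u][:2]
    for n in C:
        P=C[n].reshape(-1,3); P=P[np.isfinite(P).all(1)]
        P=P[(np.hypot(*(P[:,:2]-c).T)<.06)&(P[:,2]>.012)&(P[:,2]<.13)]
        z=np.percentile(P[:,2],99); r=[]
        for lo,hi in((.015,.03),(.03,.05),(.05,z-.008),(z-.006,z+.006)):
            Q=P[(P[:,2]>lo)&(P[:,2]<hi),:2]
            if len(Q)>8:
                cc,R=circ(Q); rc,w,a=cv2.minAreaRect(Q.astype(np.float32)); r.append((len(Q),cc.round(3).tolist(),R.round(3),np.round(rc,3).tolist(),np.round(w,3).tolist()))
        print(k,n,"ztop",z.round(3)); [print("   ",*x) for x in r]
for k,(u,v) in dict(long=(203,232),short=(444,242)).items():
    c=top[v,u][:2]
    for n in C:
        P=C[n].reshape(-1,3); P=P[np.isfinite(P).all(1)]
        P=P[(np.hypot(*(P[:,:2]-c).T)<.15)]
        if k=="short": P=P[np.abs(P[:,1]-c[1])<.075]
        else: P=P[np.abs(P[:,1]-c[1])<.095]
        Q=P[(P[:,2]>.015)&(P[:,2]<.03)]
        rc,w,a=cv2.minAreaRect(Q[:,:2].astype(np.float32)); print(k,n,len(Q),np.round(rc,4),np.round(w,3),a, "zmax",np.percentile(Q[:,2],95))
        ang=np.radians(a if w[0]>w[1] else a+90); e=np.array([np.cos(ang),np.sin(ang)]); f=np.array([-e[1],e[0]])
        q=(Q[:,:2]-rc)@np.c_[e,f]; s=q[np.abs(q[:,1])<.03,0]
        print("  axis",np.degrees(ang),np.histogram(s,np.arange(-.13,.131,.01)))
E
```

```text
bowl top ztop 0.062
    83 [0.688, 0.082] 0.027 [0.688, 0.083] [0.057, 0.052]
    109 [0.688, 0.082] 0.028 [0.689, 0.083] [0.057, 0.054]
    28 [0.688, 0.082] 0.028 [0.688, 0.085] [0.058, 0.053]
    127 [0.69, 0.083] 0.029 [0.69, 0.083] [0.06, 0.06]
bowl side ztop 0.06
    257 [0.69, 0.087] 0.028 [0.691, 0.087] [0.055, 0.058]
    404 [0.69, 0.086] 0.028 [0.689, 0.086] [0.06, 0.057]
    40 [0.69, 0.086] 0.028 [0.69, 0.087] [0.057, 0.057]
    242 [0.69, 0.086] 0.029 [0.69, 0.085] [0.06, 0.062]
squat top ztop 0.053
    46 [0.686, -0.084] 0.033 [0.668, -0.081] [0.066, 0.031]
    361 [0.684, -0.082] 0.024 [0.685, -0.083] [0.065, 0.062]
    477 [0.686, -0.084] 0.023 [0.686, -0.083] [0.062, 0.061]
squat side ztop 0.051
    169 [0.687, -0.081] 0.032 [0.684, -0.062] [0.067, 0.034]
    662 [0.686, -0.078] 0.025 [0.686, -0.08] [0.064, 0.065]
    539 [0.687, -0.08] 0.023 [0.687, -0.081] [0.063, 0.064]
mill top ztop 0.101
    80 [0.558, 0.129] 0.021 [0.552, 0.123] [0.027, 0.047]
    22 [0.559, 0.13] 0.018 [0.547, 0.121] [0.008, 0.03]
    231 [0.557, 0.128] 0.015 [0.557, 0.128] [0.039, 0.039]
    
[... 4510 characters left out ...]
 85.98185729980469 zmax 0.021264455515873824
  axis 175.9818572998047 (array([ 0,  0,  0, 41,  0,  0,  0,  0,  0,  0,  0, 25,  6,  0,  0,  0,  0,
        0,  0,  0,  0,  0, 33,  0,  0,  0]), array([-1.30000000e-01, -1.20000000e-01, -1.10000000e-01, -1.00000000e-01,
       -9.00000000e-02, -8.00000000e-02, -7.00000000e-02, -6.00000000e-02,
       -5.00000000e-02, -4.00000000e-02, -3.00000000e-02, -2.00000000e-02,
       -1.00000000e-02, -5.55111512e-17,  1.00000000e-02,  2.00000000e-02,
        3.00000000e-02,  4.00000000e-02,  5.00000000e-02,  6.00000000e-02,
        7.00000000e-02,  8.00000000e-02,  9.00000000e-02,  1.00000000e-01,
        1.10000000e-01,  1.20000000e-01,  1.30000000e-01]))
```

```bash
cat > go.py <<'E'
import sys
from h import *
L=np.array([.517,.287]);eL=np.array([.9655,.2605]);S=np.array([.5006,-.306]);eS=np.array([.998,-.0628])
# xy, TCP height at grasp/placed, yaw deg of tool x
T=dict(funnel=(.5545,-.142,.054,-3.6),jar=(.549,-.005,.041,-3.6),bottle=(.463,.0765,.033,15.1),mill=(.558,.131,.037,15.1),bowl=(.690,.085,.027,15.1),
 Pfunnel=(*(S-.041*eS),.060,-3.6),Pjar=(*(S+.053*eS),.047,-3.6),Pbowl=(*(L-.076*eL),.033,15.1),Pbottle=(*(L+.007*eL),.039,15.1),Pmill=(*(L+.083*eL),.043,15.1))
def go(k):
    o=status.get_obs(); x,y,z,w=o["tool_rot"]; th=np.arctan2(2*x*y+2*z*w,1-2*(y*y+z*z)); t=T[k]; g=np.radians(t[3])
    d=np.array(t[:2])-o["position"][:2]
    print(k,"roll %.3f"%(th-g),"after roll: tx %.4f ty %.4f"%(d@[np.cos(g),np.sin(g)],d@[np.sin(g),-np.cos(g)]),"tz %.4f"%(o["position"][2]-t[2]),"t",o["time"],"grip",o["grip_force"],o["grip_width"],"tilt",np.degrees(np.arccos(-(1-2*(x*x+y*y)))))
if __name__=="__main__": go(sys.argv[1])
E
python3 go.py funnel
```

```text
funnel roll 0.509 after roll: tx 0.2582 ty -0.4383 tz 0.1677 t 0.1 grip 0.0 0.0867898252358645 tilt 0.11265471104759162
```

arm_command --deltas '[1,0,0,0,0.169,1,0,0,0,0.169,1,0,0,0,0.169,1,0.0287,-0.0487,0,0,1,0.0287,-0.0487,0,0,1,0.0287,-0.0487,0,0,1,0.0287,-0.0487,0,0,1,0.0287,-0.0487,0,0,1,0.0287,-0.0487,0,0,1,0.0287,-0.0487,0,0,1,0.0287,-0.0487,0,0,1,0.0287,-0.0487,0,0]' --newtons 12

```text
time: 1.6
position: [0.5547, -0.1405, 0.2222]
tool_rot: [1.0, -0.031, -0.0, -0.0]
ft_force: [0.5, -0.8, -0.5]
grip_width: 0.0873
grip_force: 0.0
```

```bash
python3 go.py funnel
```

```text
funnel roll 0.002 after roll: tx -0.0002 ty 0.0015 tz 0.1682 t 1.6 grip 0.0 0.0872932633990671 tilt 0.036336250898227104
```

arm_command --deltas '[1,0,0.0015,0.04,0,1,0,0,0.04,0,1,0,0,0.04,0,1,0,0,0.028,0,1,0,0,0.02,0,1,0,0,0,0,-1,0,0,0,0,-1,0,0,0,0,-1,0,0,0,0,-1,0,0,0,0,-1,0,0,0,0,-1,0,0,0,0]' --newtons 12

```text
time: 3.1
position: [0.554, -0.1437, 0.0546]
tool_rot: [1.0, -0.031, 0.0, 0.0]
ft_force: [0.6, -0.4, 0.7]
grip_width: 0.0354
grip_force: 0.0
```

```bash
python3 go.py Pfunnel
```

```text
Pfunnel roll 0.002 after roll: tx -0.0841 ty 0.1653 tz -0.0054 t 3.1 grip 0.0 0.03537785110923399 tilt 0.004586846612341903
```

arm_command --deltas '[-1,0,0,0,0,-1,0,0,0,0,-1,0,0,0,0,-1,0,0,0,0,-1,0,0,-0.01,0,-1,0,0,-0.03,0,-1,0,0,-0.03,0,-1,0,0,0,0]'

```text
time: 4.1
position: [0.556, -0.1445, 0.1274]
tool_rot: [1.0, -0.031, 0.003, 0.001]
ft_force: [0.1, -0.6, -1.0]
grip_width: 0.0165
grip_force: 12.0
```

```bash
python3 go.py Pfunnel
```

```text
Pfunnel roll 0.002 after roll: tx -0.0861 ty 0.1646 tz 0.0674 t 4.1 grip 11.999988311436027 0.016548451971766045 tilt 0.36726439801884814
```

arm_command --deltas '[-1,-0.01,0.02,0,0,-1,-0.02,0.04,0,0,-1,-0.025,0.045,0,0,-1,-0.02,0.04,0,0,-1,-0.01,0.02,0,0,-1,0,0,0,0,-1,0,0,0,0]'

```text
time: 4.97
position: [0.4589, -0.3021, 0.124]
tool_rot: [1.0, -0.031, -0.0, -0.001]
ft_force: [1.1, -0.3, -1.8]
grip_width: 0.0166
grip_force: 12.0
```

```bash
python3 go.py Pfunnel; python3 - <<'E'
from m import *
p,d,W,K,T=grab("side"); cv2.imwrite("pics/side1.png",p[60:260,180:500][...,::-1])
P=W.reshape(-1,3);P=P[np.isfinite(P).all(1)];c=np.array([.46,-.3034])
m=(p[...,2].astype(int)>p[...,1].astype(int)+40)&(p[...,0]>p[...,1].astype(int)+15)
Q=W[m];Q=Q[np.isfinite(Q).all(1)];Q=Q[np.hypot(*(Q[:,:2]-c).T)<.07]
print(len(Q),np.percentile(Q,[1,50,99],axis=0).round(3).tolist())
for lo in(.07,.08,.09,.1):
  q=Q[(Q[:,2]>lo)&(Q[:,2]<lo+.01)]
  if len(q)>8: print(lo,len(q),circ(q[:,:2]))
E
```

```text
Pfunnel roll 0.002 after roll: tx 0.0008 ty 0.0012 tz 0.0640 t 4.975 grip 12.000087162014097 0.016554898250296327 tilt 0.10072855202072037
582 [[0.423, -0.31, 0.071], [0.459, -0.278, 0.086], [0.496, -0.259, 0.114]]
0.07 174 (array([ 0.4593352 , -0.29774237]), np.float64(0.0366552180054902))
0.08 187 (array([ 0.45858975, -0.29862433]), np.float64(0.031506930701006734))
0.09 139 (array([ 0.45972019, -0.29645744]), np.float64(0.022962206083456775))
0.1 58 (array([ 0.45950194, -0.29502404]), np.float64(0.01417538423959501))
```

View pics/side1.png

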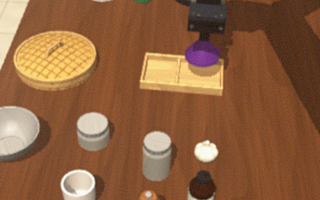

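arm_command --deltas '[-1,0,0.001,0.02,0,-1,0,0,0.025,0,-1,0,0,0.01,0,-1,0,0,0.005,0,-1,0,0,0.003,0,-1,0,0,0,0,-1,0,0,0,0]'

```text
time: 5.9
position: [0.4593, -0.3045, 0.0621]
tool_rot: [1.0, -0.031, 0.0, 0.0]
ft_force: [0.4, -0.2, 0.2]
grip_width: 0.0166
grip_force: 12.0
```

```bash
python3 go.py Pfunnel
```

```text
Pfunnel roll 0.002 after roll: tx 0.0003 ty -0.0011 tz 0.0021 t 5.9 grip 11.999966441653669 0.016596585494452955 tilt 0.06338714806357157
```

arm_command --deltas '[-1,0,0,0.0015,0,-1,0,0,0,0,0,0,0,0,0,0,0,0,0,0,0,0,0,0,0,0,0,0,-0.02,0,0,0,0,-0.03,0,1,0,0,-0.04,0,1,0,0,-0.04,0,1,0,0,-0.03,0]'

```text
time: 7.15
position: [0.4592, -0.3043, 0.2218]
tool_rot: [1.0, -0.031, 0.001, 0.001]
ft_force: [-0.2, 0.1, -0.2]
grip_width: 0.0659
grip_force: 0.0
```

```bash
python3 go.py jar
```

```text
jar roll 0.002 after roll: tx 0.0708 ty -0.3044 tz 0.1808 t 7.15 grip 0.0 0.06591163957823343 tilt 0.08433226825083687
```

arm_command --deltas '[1,0.012,-0.0504,0,0,1,0.012,-0.0508,0,0,1,0.012,-0.0508,0,0,1,0.012,-0.0508,0,0,1,0.012,-0.0508,0,0,1,0.011,-0.0508,0,0,1,0,0,0.04,0,1,0,0,0.04,0,1,0,0,0.02,0,1,0,0,0,0]'

```text
time: 8.4
position: [0.547, -0.0043, 0.1184]
tool_rot: [1.0, -0.031, -0.002, -0.0]
ft_force: [-0.3, -0.5, -0.3]
grip_width: 0.087
grip_force: 0.0
```

```bash
python3 go.py jar
```

```text
jar roll 0.002 after roll: tx 0.0020 ty 0.0006 tz 0.0774 t 8.4 grip 0.0 0.08702078015092479 tilt 0.26530411487368727
```

arm_command --deltas '[1,0.001,0,0.03,0,1,0,0,0.03,0,1,0,0,0.017,0,1,0,0,0,0,-1,0,0,0,0,-1,0,0,0,0,-1,0,0,0,0,-1,0,0,0,0,-1,0,0,0,0,-1,0,0,0,0]' --newtons 20

```text
time: 9.65
position: [0.55, -0.0051, 0.0436]
tool_rot: [1.0, -0.03, 0.001, 0.0]
ft_force: [-0.3, -2.6, 5.3]
grip_width: 0.0552
grip_force: 20.0
```

```bash
python3 go.py Pjar
```

```text
Pjar roll 0.002 after roll: tx 0.0225 ty 0.3034 tz -0.0034 t 9.65 grip 19.985468504313175 0.05518063593004361 tilt 0.07855901929062542
```

arm_command --deltas '[-1,0,0,-0.01,0,-1,0,0,-0.03,0,-1,0,0,-0.04,0,-1,0.003,0.03,0,0,-1,0.004,0.05,0,0,-1,0.004,0.055,0,0,-1,0.004,0.055,0,0,-1,0.004,0.055,0,0,-1,0.003,0.04,0,0,-1,0,0.018,0,0,-1,0,0,0,0,-1,0,0,0,0]'

```text
time: 11.15
position: [0.5524, -0.3061, 0.1226]
tool_rot: [1.0, -0.03, -0.001, -0.001]
ft_force: [-0.9, 0.0, -2.5]
grip_width: 0.0551
grip_force: 20.0
```

```bash
python3 go.py Pjar
```

```text
Pjar roll 0.003 after roll: tx 0.0013 ty 0.0031 tz 0.0756 t 11.15 grip 19.9921726385719 0.05512785068059665 tilt 0.17249748717475027
```

arm_command --deltas '[-1,0.001,0.002,0.025,0,-1,0,0,0.03,0,-1,0,0,0.01,0,-1,0,0,0.004,0,-1,0,0,0.002,0,-1,0,0,0,0,-1,0,0,0,0]'

```text
time: 12.02
position: [0.5542, -0.311, 0.0528]
tool_rot: [1.0, -0.031, 0.001, 0.0]
ft_force: [0.2, -0.4, -2.2]
grip_width: 0.0552
grip_force: 20.0
```

```bash
python3 go.py Pjar
```

```text
Pjar roll 0.002 after roll: tx -0.0008 ty -0.0016 tz 0.0058 t 12.025 grip 19.991987628209245 0.055212080716113186 tilt 0.0810397454514387
```

arm_command --deltas '[-1,0,0,0.002,0,-1,0,0,0,0,-1,0,0,0.001,0,-1,0,0,0,0]'

```text
time: 12.52
position: [0.5538, -0.3107, 0.0496]
tool_rot: [1.0, -0.031, 0.0, 0.0]
ft_force: [-1.3, 0.4, 3.3]
grip_width: 0.0553
grip_force: 20.0
```

```bash
python3 go.py Pjar
```

```text
Pjar roll 0.002 after roll: tx -0.0004 ty -0.0013 tz 0.0026 t 12.525 grip 19.993377365462948 0.0552575119886591 tilt 0.010385720330945258
```

arm_command --deltas '[1,0,0,0,0,1,0,0,0,0,1,0,0,0,0,1,0,0,0,0,1,0,0,-0.03,0,1,0,0,-0.05,0,1,0,0,-0.05,0,1,0,0,-0.04,0,1,0,-0.03,0,-0.163,1,0,-0.03,0,-0.163,1,0,0,0,0]'

```text
time: 13.9
position: [0.5521, -0.2485, 0.2191]
tool_rot: [0.991, 0.133, -0.0, -0.001]
ft_force: [-0.4, 0.7, -0.4]
grip_width: 0.087
grip_force: 0.0
```

```bash
python3 go.py bottle
```

```text
bottle roll 0.003 after roll: tx -0.0013 ty -0.3370 tz 0.1861 t 13.9 grip 0.0 0.0869990460359246 tilt 0.08397320437420899
```

arm_command --deltas '[1,0,-0.03,0,0,1,0,-0.055,0,0,1,0,-0.055,0,0,1,0,-0.055,0,0,1,0,-0.055,0,0,1,0,-0.055,0,0,1,-0.001,-0.032,0,0,1,0,0,0.05,0,1,0,0,0.045,0,1,0,0,0,0,1,0,0,0,0]'

```text
time: 15.28
position: [0.4649, 0.0737, 0.125]
tool_rot: [0.991, 0.131, 0.001, 0.0]
ft_force: [0.3, -0.1, 0.9]
grip_width: 0.087
grip_force: 0.0
```

```bash
python3 go.py bottle; python3 go.py bottle
```

```text
bottle roll 0.000 after roll: tx -0.0011 ty -0.0032 tz 0.0920 t 15.275 grip 0.0 0.08696563340729753 tilt 0.11664920188454694
bottle roll 0.000 after roll: tx -0.0011 ty -0.0032 tz 0.0920 t 15.275 grip 0.0 0.08696563340729753 tilt 0.11664920188454694
```

arm_command --deltas '[1,-0.001,-0.003,0.03,0,1,0,0,0.03,0,1,0,0,0.02,0,1,0,0,0.011,0,1,0,0,0,0,-1,0,0,0,0,-1,0,0,0,0,-1,0,0,0,0,-1,0,0,0,0,-1,0,0,0,0,-1,0,0,0,0,-1,0,0,0,0]' --newtons 20

```text
time: 16.77
position: [0.4622, 0.0766, 0.0333]
tool_rot: [0.991, 0.132, 0.001, 0.0]
ft_force: [1.4, -2.4, 3.1]
grip_width: 0.0476
grip_force: 20.0
```

```bash
python3 go.py Pbottle
```

```text
Pbottle roll 0.001 after roll: tx 0.1147 ty -0.1889 tz -0.0057 t 16.775 grip 19.999366767005995 0.04755023310086344 tilt 0.06627411770216513
```

arm_command --deltas '[-1,0,0,-0.01,0,-1,0,0,-0.04,0,-1,0,0,-0.04,0,-1,0.012,-0.02,0,0,-1,0.025,-0.041,0,0,-1,0.027,-0.045,0,0,-1,0.025,-0.041,0,0,-1,0.016,-0.027,0,0,-1,0.01,-0.015,0,0,-1,0,0,0,0,-1,0,0,0,0]'

```text
time: 18.15
position: [0.5222, 0.288, 0.1227]
tool_rot: [0.991, 0.132, -0.001, 0.0]
ft_force: [1.1, 1.0, -3.2]
grip_width: 0.0477
grip_force: 20.0
```

```bash
python3 go.py Pbottle
```

```text
Pbottle roll 0.001 after roll: tx 0.0017 ty -0.0004 tz 0.0837 t 18.15 grip 19.999676841543987 0.04766200182064396 tilt 0.1413544855612514
```

arm_command --deltas '[-1,0.001,0,0.03,0,-1,0,0,0.03,0,-1,0,0,0.015,0,-1,0,0,0.005,0,-1,0,0,0.003,0,-1,0,0,0,0,-1,0,0,0,0]'

```text
time: 19.02
position: [0.5247, 0.2898, 0.0408]
tool_rot: [0.991, 0.132, 0.001, -0.0]
ft_force: [-0.3, -0.1, -2.4]
grip_width: 0.0472
grip_force: 20.0
```

```bash
python3 go.py Pbottle
```

```text
Pbottle roll 0.001 after roll: tx -0.0012 ty 0.0007 tz 0.0018 t 19.025 grip 19.99961933819577 0.047214518269398896 tilt 0.08779015424306424
```

arm_command --deltas '[-1,0,0,0.001,0,-1,0,0,0.001,0,-1,0,0,0,0,-1,0,0,0,0]'

```text
time: 19.52
position: [0.5245, 0.2898, 0.0393]
tool_rot: [0.991, 0.132, 0.001, -0.0]
ft_force: [-1.7, -0.3, 6.3]
grip_width: 0.0477
grip_force: 20.0
```

arm_command --deltas '[1,0,0,0,0,1,0,0,0,0,1,0,0,0,0,1,0,0,0,0,1,0,0,-0.03,0,1,0,0,-0.045,0,1,0,0,-0.045,0,1,-0.002,0.03,0,0,1,-0.003,0.05,0,0,1,-0.003,0.05,0,0,1,-0.001,0.032,0,0,1,0,0,0,0]'

```text
time: 21.02
position: [0.5586, 0.1287, 0.158]
tool_rot: [0.992, 0.13, 0.0, 0.0]
ft_force: [0.3, 0.7, 0.2]
grip_width: 0.0867
grip_force: 0.0
```

```bash
python3 go.py mill
```

```text
mill roll -0.003 after roll: tx 0.0000 ty -0.0024 tz 0.1210 t 21.025 grip 0.0 0.08672621019713274 tilt 0.019787342848103576
```

arm_command --deltas '[1,0,-0.002,0.04,0,1,0,0,0.04,0,1,0,0,0.028,0,1,0,0,0.012,0,1,0,0,0,0,-1,0,0,0,0,-1,0,0,0,0,-1,0,0,0,0,-1,0,0,0,0,-1,0,0,0,0,-1,0,0,0,0,-1,0,0,0,0]' --newtons 20

```text
time: 22.52
position: [0.5577, 0.1327, 0.0382]
tool_rot: [0.991, 0.132, 0.0, 0.0]
ft_force: [-1.2, -0.4, 1.0]
grip_width: 0.0403
grip_force: 19.9
```

arm_command --deltas '[-1,0,0,0,0,-1,0,0,0,0,-1,0,0,0,0]'

```text
time: 22.9
position: [0.5576, 0.1327, 0.0381]
tool_rot: [0.991, 0.132, 0.0, 0.0]
ft_force: [0.2, -1.6, 2.5]
grip_width: 0.0403
grip_force: 20.0
```

```bash
python3 go.py Pmill
```

```text
Pmill roll 0.001 after roll: tx 0.0840 ty -0.1595 tz -0.0049 t 22.9 grip 19.958932216504763 0.04026049899401965 tilt 0.021872969060269906
```

arm_command --deltas '[-1,0,0,-0.01,0,-1,0,0,-0.04,0,-1,0.01,0,-0.04,0,-1,0.03,-0.01,0,0,-1,0.03,-0.03,0,0,-1,0.014,-0.045,0,0,-1,0,-0.045,0,0,-1,0,-0.0295,0,0,-1,0,0,0,0,-1,0,0,0,0]'

```text
time: 24.15
position: [0.5963, 0.3083, 0.1279]
tool_rot: [0.991, 0.132, -0.0, 0.0]
ft_force: [0.4, 0.2, -1.3]
grip_width: 0.0403
grip_force: 19.8
```

```bash
python3 go.py Pmill
```

```text
Pmill roll 0.002 after roll: tx 0.0009 ty -0.0001 tz 0.0849 t 24.15 grip 19.79696253933696 0.040260392810635794 tilt 0.06649854094256546
```

arm_command --deltas '[-1,0.001,0,0.03,0,-1,0,0,0.03,0,-1,0,0,0.015,0,-1,0,0,0.005,0,-1,0,0,0.002,0,-1,0,0,0.001,0,-1,0,0,0,0,-1,0,0,0,0]'

```text
time: 25.15
position: [0.5979, 0.3092, 0.0456]
tool_rot: [0.991, 0.132, 0.0, -0.0]
ft_force: [0.2, 0.1, -1.8]
grip_width: 0.0402
grip_force: 19.8
```

```bash
python3 go.py Pmill
```

```text
Pmill roll 0.001 after roll: tx -0.0009 ty 0.0004 tz 0.0026 t 25.15 grip 19.79608250328738 0.04022967166461517 tilt 0.055024916334813545
```

arm_command --deltas '[-1,0,0,0.001,0,-1,0,0,0.001,0,-1,0,0,0,0,-1,0,0,0,0]'

```text
time: 25.65
position: [0.5984, 0.3092, 0.0441]
tool_rot: [0.991, 0.132, 0.001, -0.0]
ft_force: [-0.8, 0.1, 5.0]
grip_width: 0.0403
grip_force: 19.9
```

arm_command --deltas '[1,0,0,0,0,1,0,0,0,0,1,0,0,0,0,1,0,0,0,0,1,0,0,-0.03,0,1,0,0,-0.045,0,1,0,0,-0.045,0,1,0.005,0.045,0,0,1,0.007,0.055,0,0,1,0.008,0.055,0,0,1,0.006,0.05,0,0,1,0.004,0.035,0,0]'

```text
time: 27.15
position: [0.6902, 0.0827, 0.1629]
tool_rot: [0.991, 0.131, 0.0, 0.0]
ft_force: [0.5, 1.0, -0.2]
grip_width: 0.0869
grip_force: 0.0
```

arm_command --deltas '[1,0,0,0.04,0,1,0,0,0,0,1,0,0,0,0]'

```text
time: 27.52
position: [0.6896, 0.0858, 0.1236]
tool_rot: [0.991, 0.132, 0.0, -0.0]
ft_force: [0.1, -0.7, 0.2]
grip_width: 0.087
grip_force: 0.0
```

```bash
python3 go.py bowl
```

```text
bowl roll 0.002 after roll: tx 0.0002 ty 0.0009 tz 0.0966 t 27.525 grip 0.0 0.08698337387223752 tilt 0.021069432215306126
```

arm_command --deltas '[1,0,0.001,0.04,0,1,0,0,0.035,0,1,0,0,0.02,0,1,0,0,0.002,0,1,0,0,0,0,-1,0,0,0,0,-1,0,0,0,0,-1,0,0,0,0,-1,0,0,0,0,-1,0,0,0,0,-1,0,0,0,0,-1,0,0,0,0]' --newtons 18

```text
time: 29.02
position: [0.6901, 0.084, 0.0266]
tool_rot: [0.991, 0.132, 0.0, 0.0]
ft_force: [-0.5, -1.9, 4.1]
grip_width: 0.0607
grip_force: 17.9
```

```bash
python3 go.py Pbowl
```

```text
Pbowl roll 0.001 after roll: tx -0.1903 ty -0.2411 tz -0.0064 t 29.025 grip 17.880893896945054 0.06072439496163089 tilt 0.05888284463426939
```

arm_command --deltas '[-1,0,0,-0.01,0,-1,0,0,-0.04,0,-1,-0.02,0,-0.04,0,-1,-0.04,0,0,0,-1,-0.05,-0.01,0,0,-1,-0.045,-0.03,0,0,-1,-0.025,-0.045,0,0,-1,-0.01,-0.05,0,0,-1,0,-0.05,0,0,-1,0,-0.04,0,0,-1,0,-0.016,0,0,-1,0,0,0,0]'

```text
time: 30.52
position: [0.4428, 0.2676, 0.1159]
tool_rot: [0.991, 0.133, -0.0, 0.0]
ft_force: [-0.2, -0.4, -1.5]
grip_width: 0.0606
grip_force: 18.0
```

arm_command --deltas '[-1,0,0,0,0]'

```text
time: 30.65
position: [0.4436, 0.2661, 0.1159]
tool_rot: [0.991, 0.132, -0.0, 0.0]
ft_force: [-0.5, -0.6, -1.9]
grip_width: 0.0606
grip_force: 18.0
```

```bash
python3 go.py Pbowl
```

```text
Pbowl roll 0.000 after roll: tx 0.0003 ty -0.0010 tz 0.0829 t 30.65 grip 17.955650043440983 0.0606309622286381 tilt 0.03308061951874264
```

arm_command --deltas '[-1,0,0,0.03,0,-1,0,0,0.03,0,-1,0,0,0.015,0,-1,0,0,0.005,0,-1,0,0,0.002,0,-1,0,0,0,0,-1,0,0,0.001,0,-1,0,0,0,0]'

```text
time: 31.65
position: [0.4434, 0.2673, 0.0335]
tool_rot: [0.991, 0.132, 0.0, -0.0]
ft_force: [0.1, -0.2, -1.2]
grip_width: 0.0609
grip_force: 18.0
```

```bash
python3 go.py Pbowl
```

```text
Pbowl roll 0.001 after roll: tx 0.0002 ty 0.0001 tz 0.0005 t 31.65 grip 17.9557405365631 0.06087779782092138 tilt 0.04375807719430883
```

arm_command --deltas '[-1,0,0,0.001,0,-1,0,0,0,0,-1,0,0,0,0]'

```text
time: 32.02
position: [0.4434, 0.2673, 0.0325]
tool_rot: [0.991, 0.132, 0.0, -0.0]
ft_force: [-1.4, 0.7, 5.0]
grip_width: 0.0606
grip_force: 17.9
```

Contact. I'll release, lift and move clear, then check everything.

arm_command --deltas '[1,0,0,0,0,1,0,0,0,0,1,0,0,0,0,1,0,0,-0.03,0,1,0,0,-0.05,0,1,0,0,-0.05,0,1,0,0,-0.05,0,1,0,0.05,0,0,1,0,0.05,0,0,1,0,0.05,0,0,1,0,0.05,0,0,1,0,0.05,0,0]'

```text
time: 33.52
position: [0.5088, 0.0242, 0.2119]
tool_rot: [0.991, 0.132, -0.0, -0.0]
ft_force: [0.6, 1.0, -0.1]
grip_width: 0.0868
grip_force: 0.0
```

```bash
python3 - <<'E'
from m import *
from go import T as G
ims=[];C={}
for n in("top","side"):
    p,d,W,K,T=grab(n); ims.append(p); C[n]=W.reshape(-1,3)
cv2.imwrite("pics/end.png",np.vstack([ims[0][130:320,130:530],ims[1][100:400,200:600]])[...,::-1])
G["squat"]=(.686,-.082);G["garlic"]=(.449,-.050)
for k in("Pfunnel","Pjar","Pbottle","Pmill","Pbowl","squat","garlic"):
    c=np.array(G[k][:2])
    for n in C:
        P=C[n];P=P[np.isfinite(P).all(1)];P=P[(np.hypot(*(P[:,:2]-c).T)<.036)&(P[:,2]>.026)&(P[:,2]<.15)]
        if len(P)<9: print(k,n,"no");continue
        z=np.percentile(P[:,2],99);Q=P[P[:,2]>z-.012]
        print(k,n,z.round(3),"top-target",(circ(Q[:,:2])[0]-c).round(4),"low-target",(circ(P[P[:,2]<.055][:,:2])[0]-c).round(4))
E
```

```text
Pfunnel top 0.104 top-target [0.     0.0001] low-target [0.0001 0.0006]
Pfunnel side no
Pjar top 0.097 top-target [-0.0011  0.0011] low-target [-0.0003 -0.0005]
Pjar side 0.089 top-target [0.0004 0.0052] low-target [0.0025 0.0086]
Pbottle top 0.104 top-target [-0.0004  0.0012] low-target [-0.0004  0.0014]
Pbottle side 0.103 top-target [0.0001 0.0042] low-target [-0.      0.0032]
Pmill top 0.107 top-target [ 0.0004 -0.0033] low-target [ 0.0013 -0.0028]
Pmill side 0.105 top-target [ 0.0013 -0.0006] low-target [ 0.0012 -0.0007]
Pbowl top 0.068 top-target [-0.0008  0.0008] low-target [-0.0007  0.0016]
Pbowl side 0.067 top-target [-0.0001  0.0036] low-target [0.0001 0.0045]
squat top 0.053 top-target [ 0.0002 -0.0032] low-target [-0.0014 -0.0034]
squat side 0.051 top-target [0.0003 0.0033] low-target [-0.      0.0047]
garlic top 0.047 top-target [ 0.0002 -0.0011] low-target [-0.0003 -0.0021]
garlic side 0.044 top-target [0.0005 0.0022] low-target [-0.0007  0.0029]
```

View pics/end.png

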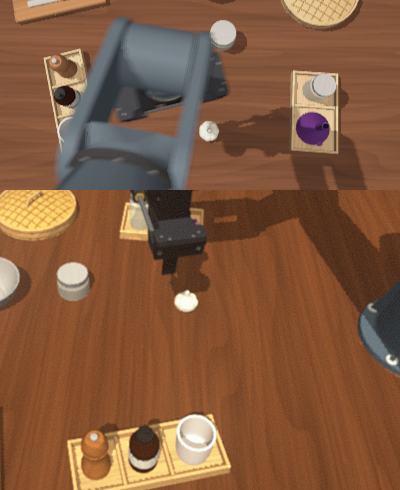

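The picture shows the mill (95,455), bottle (145,450) and bowl (195,440) upright in the long tray. The jar (322,85) and funnel (313,128) are in the short tray, and the squat jar and garlic haven't moved. The measured heights match the trays' 6 mm floor, with offsets of a few mm (up to about 9 mm where the arm blocks part of the side view).

```bash
python3 -c "
from rig import order
print(order.hand_in())"
```

```text
the job is handed in; nothing more can be done
None
```

I handed the job in at about 34 s: all five things stand upright in their own compartments (funnel and dipping bowl in the large ones), and the squat jar and garlic are where they were; the hand-in call gave no verdict.

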